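# Square a glaze sample tile into the corner stop

### The job

Start the new row of the sample panel: push the blue glazed tile across the table with the fingertips until it sits square in the inner corner of the dark wooden corner stop, flush against both of its strips. Slide it only, never pick it up or tip it, and leave the honey-yellow tile, the glaze jar and the clay cup where they stand. Finish with the hand clear of everything.

Things in the scene. Friction and masses are not known exactly. Their poses are not given: they have to be found in the camera images.
- blue_tile: loose square ceramic tile with deep blue glazed top, 90 x 90 mm, 14 mm thick, about 0.2 kg, lying flat on the table and free to slide. Origin: centre of its underside; x and y along its edges, z up. Too wide to grip by its edges.
- stop: L of dark wood strips, 22 wide, 18 mm high, fixed to the table. Origin: its inner corner, at table level. Long strip: inner face at x = 0 of its frame, from y = 0 to -420 mm, wood on the +x side. Short strip: inner face at y = 0, from x = 0 to -170 mm, wood on the +y side. Tiles lie at negative x and y; a tile flush in the corner has its centre at x = -45, y = -45 mm.
- honey_tile: loose tile like the blue one but glazed honey-yellow, 90 x 90 x 14 mm; to be left alone. Origin: centre of its underside.
- jar: closed grey glaze jar with a white lid, 64 mm across, 85 mm high, loose, standing beyond the short strip; to be left alone. Origin: centre of its underside.
- cup: unglazed pinkish clay cup, 72 mm across, 75 mm high, loose; to be left alone. Origin: centre of its underside.
Mind the look-alikes: they are no part of the job. What is shaped like the blue_tile but red or turquoise is not meant.

How it is judged:
By the outcome, as a careful person would: the job done as asked, in the order asked, and still so for the second after the job is handed in, with the robot touching nothing.
It also fails if it takes over 48 s, if anything falls off the work surface, if the arm or the gripper's body presses on something with over 40 N, if the wrist force passes 120 N, or if a joint passes its speed limit or range.

### The arm

A 6-joint arm with a two-finger parallel gripper is mounted at the origin on the work surface. World frame = base frame: x ahead of the robot, y to its left, z up, the work surface at z = 0. Lengths are in m, angles in rad, forces in N, time in s.
With the tool pointing down it reaches from about 0.375 to 0.9 m from the base axis. Payload 3.1 kg.
Tool frame: the origin (TCP) lies on the front face of the gripper's body, between the roots of the fingers; the fingertips stand 73 mm ahead of it and the grasp point (between the pads) lies 54 mm ahead of it (manip.tips_ahead is the distance from the TCP to the fingertips, in m); z points along the fingers, y is the line along which they close (so a half turn about z gives the same grasp; the last joint's range is limited). The gripper opens to 85 mm and grips with 20 to 120 N. Pads are 22 mm wide; open, the fingers measure 114 mm over their backs; the gripper's body (76 mm by 85 mm) begins 54 mm behind the grasp point. The pads swing forward as they close: fully open they stand 13 mm farther back than shut.
Start: joints at [-1.403, 0.527, 1.433, -0, 1.181, -0.178], TCP at [0.212, -0.588, 0.304] pointing down, gripper open.
Joint ranges: [-3.08, 3.08], [-0.75, 2.2], [0.22, 2.44], [-1.43, 4.57], [0, 2.65], [-2.85, 2.85]. Speed limits (rad/s): [2.79, 2.79, 3.14, 3.14, 3.14, 3.14].

### API

Orientations are given as a unit quaternion [x, y, z, w].
In Python, from station import sense, eyes, workorder, manip gives the robot as it stands.
- The arm moves only by the shell command python3 -m inch 'ROWS' [OPENING] [FORCE]. ROWS is JSON, a list of rows, each an object of numbers: "dx", "dy", "dz": the shift along the tool's x, y, z in cm; "wx", "wy", "wz": the turn, a rotation vector about the tool's x, y, z in degrees. In form: [{"dx": .., "dy": .., "dz": .., "wx": .., "wy": .., "wz": ..}, ...]. A call has 1 to 10 rows; each row shifts and turns the commanded pose from where the row before left it, along the tool's axes as they then stand; what a row does not reach is not made up. A row lasts 1/8 s, in which the tool goes at most 62.5 mm and 10.7 degrees, less where a joint would pass 70% of its speed; a pose out of reach is approached as far as the arm can. A call with a gripper value outside its range is refused whole. OPENING is the opening, from 0 (shut) to 1 (fully open), set as the call begins (- or left out, the last holds). The fingers move at their own pace and stop on an object; FORCE is the grip in N (left out, the last holds). Time passes only in rows, so rows that do not move let the fingers close. It gives the time, the measured TCP pose, the force, the opening and the grip force at its end, in the units of the state.
- sense(): the state, without advancing time (a new reading comes with each control period).
- eyes.snapshot(name): name is "side" or "top"; returns the picture (384x512x3 uint8, red, green, blue); there is no depth.
- eyes.camera_params(name): a dict with "fx", "fy", "cx", "cy" (pixels), "rvec" (rotation vector, rad) and "tvec" (3), from world to camera coordinates, as OpenCV has them. Camera axes: x right, y down, z forward; pixel columns grow to the right and rows downward; lengths in m; the calibration is good to about 2 mm. A picture is of the moment at which its call begins. camera_params takes no time and is no camera call.
- workorder.sign_off(): hands the job in; it is judged then, once.
The state is a dict: "t": time; "q": joint angles; "qd": joint speeds; "tau": joint torques, N m; "tcp_pos": TCP position; "tool_rot": TCP orientation; "force": force on the tool from outside, world axes, zero at the start; "ft_torque": the same for the moment, N m; "finger_gap": opening from 0.0 (shut) to 1.0 (fully open); "gripper_force": force on a finger pad.
Only numpy, scipy, OpenCV 4.12 (cv2) and the standard library are available. Lean on these libraries where they do the work, as an engineer would, in place of code of your own. Each camera call takes 0.05 s, during which the arm holds its last target. There are 200 camera calls.

## Working session

There is one attempt and no reset: what is moved stays moved. The work goes in short steps, Python scripts to look and compute and a shell command to move; the robot and the scene stay as the last step left them, time stands still between calls to the robot, and variables do not carry over. Pictures are saved under pics/ and viewed, at most 10 in all, crops included, and the job is handed in when it is done.

```bash
mkdir -p pics; ls; python3 - <<'E'
from station import sense, eyes, manip
import cv2
for n in("top","side"):
    cv2.imwrite(f"pics/{n}0.png",eyes.snapshot(n)[:,:,::-1]); print(n,eyes.camera_params(n))
s=sense();print(s['t'],s['tcp_pos'],s['tool_rot'],s['finger_gap'],manip.tips_ahead)
E
```

```text
pics
top {'fx': 463.47538834974, 'fy': 463.47538834974, 'cx': 257.60534960184606, 'cy': 190.26233410956814, 'rvec': array([ 2.06243556, -2.16267711,  0.23858608]), 'tvec': array([0.10672919, 0.46572703, 1.34872572])}
side {'fx': 437.5631341269312, 'fy': 437.5631341269312, 'cx': 249.09891638404974, 'cy': 189.7517615624039, 'rvec': array([ 0.18761602, -2.69680518,  1.42018754]), 'tvec': array([ 0.45722616, -0.00500096,  1.25398864])}
0.1 [ 0.21235233 -0.58728548  0.30302674] [ 9.85006230e-01  1.72515991e-01 -3.10668040e-06 -9.79131596e-04] 0.9969778045297897 0.0726
```

View pics/top0.png

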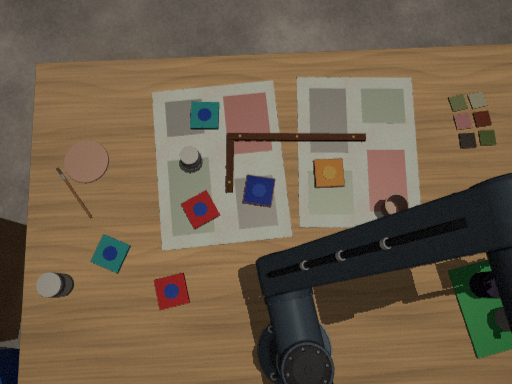

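View pics/side0.png

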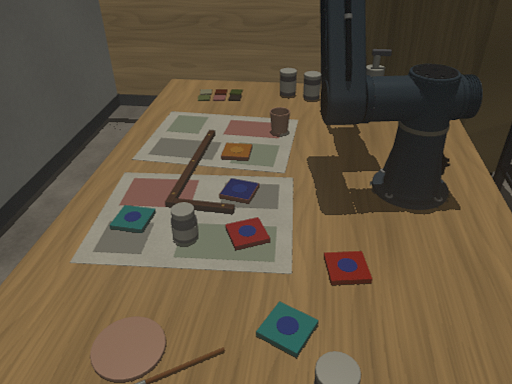

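Top view: the stop's inner corner is near (232,138), the long strip runs right to (365,137) and the short strip runs down to (230,192). Square-tile candidates are blue (259,191), honey (329,173), red (200,210) and (172,291), and turquoise (205,115) and (110,253). Only (259,191) has a deep blue top; the red and turquoise ones just carry blue dots. The jar is at (190,160) and the cup at (395,205). Next I'll measure and confirm in a crop.

```bash
cat > h.py <<'E'
import numpy as np, cv2
from station import eyes, sense
def ray(n,px,z):
    p=eyes.camera_params(n);R=cv2.Rodrigues(p['rvec'])[0];c=-R.T@p['tvec']
    px=np.atleast_2d(np.asarray(px,float))
    d=np.c_[(px[:,0]-p['cx'])/p['fx'],(px[:,1]-p['cy'])/p['fy'],np.ones(len(px))]@R
    return (c+d*((z-c[2])/d[:,2])[:,None])[:,:2]
def blob(m,near):
    cs,_=cv2.findContours(m.astype(np.uint8),cv2.RETR_EXTERNAL,cv2.CHAIN_APPROX_NONE)
    cs=[c for c in cs if cv2.contourArea(c)>150]
    return min(cs,key=lambda c:np.hypot(*(c[:,0].mean(0)-near)))
def rect(n,c,z):
    w=ray(n,c[:,0],z); (x,y),(a,b),t=cv2.minAreaRect((w*1000).astype(np.float32))
    return np.round([x,y,a,b,t],1)
def hsv(im): return cv2.cvtColor(im,cv2.COLOR_RGB2HSV)
E
python3 - <<'E'
from h import *
im=eyes.snapshot("top"); h=hsv(im)
for p in [(259,191),(247,180),(260,205),(232,165),(300,138),(222,165),(250,160)]: print(p,im[p[1],p[0]],h[p[1],p[0]])
cv2.imwrite("pics/crop.png",cv2.resize(im[95:235,165:375][:,:,::-1],None,fx=3.8,fy=3.8,interpolation=cv2.INTER_CUBIC)[:600])
E
```

```text
(259, 191) [ 39  58 116] [113 169 116]
(247, 180) [39 41 89] [119 143  89]
(260, 205) [52 40 30] [ 14 108  52]
(232, 165) [66 41 28] [ 10 147  66]
(300, 138) [61 38 23] [ 12 159  61]
(222, 165) [158 156 142] [ 26  26 158]
(250, 160) [159 157 143] [ 26  26 159]
```

View pics/crop.png

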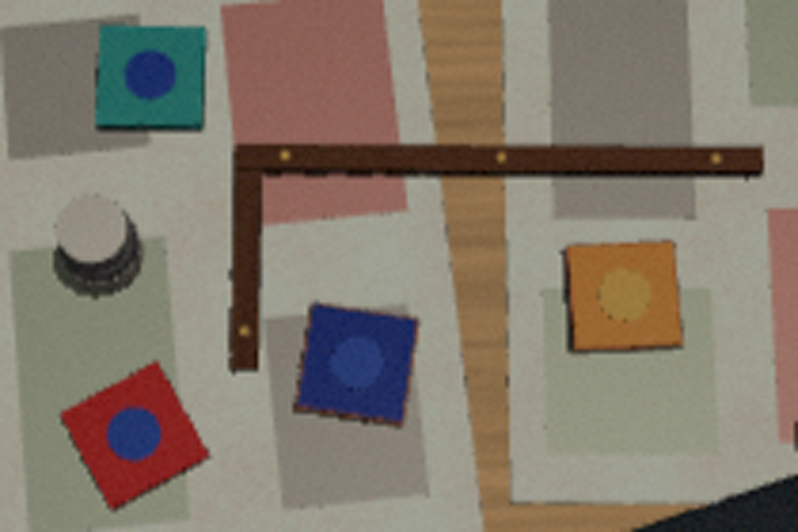

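The enlarged crop confirms it: the tile at crop (357,362), full-image (259,191), has the deep blue top and lies inside the L, with clear space between it and both strips. Now I'll work out its position.

```bash
cat >> h.py <<'E'
def stop(n="top"):
    im=eyes.snapshot(n);h=hsv(im).astype(int);m=(im.sum(2)<165)&(h[...,1]>115)&(h[...,0]<20)
    c=blob(m,(262,145));k=np.zeros(m.shape,np.uint8);cv2.drawContours(k,[c],-1,1,-1)
    ys,xs=np.nonzero(k&m);w=ray(n,np.c_[xs,ys],0.018)*1000
    return w,rect(n,c,.018)
def tile():
    out={}
    for n,near in(("top",(259,180)),("side",(235,190))):
        h=hsv(eyes.snapshot(n));m=(h[...,0]>105)&(h[...,0]<132)&(h[...,1]>100)&(h[...,2]>45)
        out[n]=rect(n,blob(m,near),.014)
    return out
E
python3 - <<'E'
from h import *
w,r=stop();print("bbox",r,len(w))
# classify
x1,y1=w[:,0].max(),w[:,1].max();print(x1,y1,w.min(0))
L=w[(w[:,1]<y1-50)];S=w[(w[:,0]<x1-50)]
for nm,P in(("long",L),("short",S)):
    v=cv2.fitLine(P.astype(np.float32),cv2.DIST_HUBER,0,.01,.01).ravel();d=(P-v[2:])@[-v[1],v[0]]
    print(nm,v.round(4),np.degrees(np.arctan2(v[1],v[0])).round(2),"width",4*3**.5*d.std()/2)
print(tile())
im=eyes.snapshot("top");h=hsv(im)
m=(h[...,0]>8)&(h[...,0]<22)&(h[...,1]>190)
print("honey",rect("top",blob(m,(329,173)),.014))
for nm,p,z in(("jar",(190,153),.085),("cup",(397,203),.075)):print(nm,ray("top",p,z))
E
```

```text
bbox [563.3 -41.5 439.  188.2  87.4] 1250
667.3758440255629 181.53175334099262 [ 478.54102829 -264.50551412]
long [ 5.020000e-02  9.987000e-01  6.436438e+02 -6.300980e+01] 87.12 width 22.906202541323193
short [ 9.980000e-01 -6.310000e-02  5.488380e+02  1.683949e+02] -3.62 width 20.313859868145027
{'top': array([478.7,  81. ,  84.8,  84.7,  78.5]), 'side': array([479.8,  79.6,  79.9,  81.9,  78.6])}Traceback (most recent call last):
  File "<stdin>", line 12, in <module>
  File "h.py", line 11, in blob
    return min(cs,key=lambda c:np.hypot(*(c[:,0].mean(0)-near)))
ValueError: min() iterable argument is empty
```

```bash
python3 -m inch '[{"dx":2,"wz":7.6},{"dx":3,"wz":7.6},{"dx":3,"wz":7.7},{"dx":5,"dy":-3},{"dx":3,"dy":-5},{"dy":-6},{"dy":-6},{"dy":-6},{"dy":-6},{"dy":-6}]' 0.5; python3 -m inch '[{"dy":-6},{"dy":-6},{"dy":-6},{"dy":-6},{"dy":-6},{}]'; cat >> h.py <<'E'
X=np.array([.9986,-.0523]);Y=np.array([.0523,.9986])
def st():
    from station import manip
    s=sense();p=s['tcp_pos']*1000;q=s['tool_rot'];a=np.degrees(2*np.arctan2(q[1],q[0]))
    print("t",round(s['t'],2),"xs,ys,z",(p[:2]@X).round(1),(p[:2]@Y).round(1),p[2].round(1),"yaw",a.round(2),"F",s['force'].round(1),s['finger_gap'],manip.tips_ahead)
E
python3 -c "
from h import *
st()"
```

```text
t 0.35 xs,ys,z 242.9 -575.7 303.7 yaw 19.87 F [0.5 0.4 0.6] 0.9973875123568453 0.0726invalid input at $[0]: expected keys dx, dy, dz, wx, wy, wz
invalid input at $[0]: expected keys dx, dy, dz, wx, wy, wz
```

```bash
python3 -m inch '[{"dx":2,"dy":0,"dz":0,"wx":0,"wy":0,"wz":7.6},{"dx":3,"dy":0,"dz":0,"wx":0,"wy":0,"wz":7.6},{"dx":3,"dy":0,"dz":0,"wx":0,"wy":0,"wz":7.7},{"dx":5,"dy":-3,"dz":0,"wx":0,"wy":0,"wz":0},{"dx":3,"dy":-5,"dz":0,"wx":0,"wy":0,"wz":0},{"dx":0,"dy":-6,"dz":0,"wx":0,"wy":0,"wz":0},{"dx":0,"dy":-6,"dz":0,"wx":0,"wy":0,"wz":0},{"dx":0,"dy":-6,"dz":0,"wx":0,"wy":0,"wz":0},{"dx":0,"dy":-6,"dz":0,"wx":0,"wy":0,"wz":0},{"dx":0,"dy":-6,"dz":0,"wx":0,"wy":0,"wz":0}]' 0.5; python3 -m inch '[{"dx":0,"dy":-6,"dz":0,"wx":0,"wy":0,"wz":0},{"dx":0,"dy":-6,"dz":0,"wx":0,"wy":0,"wz":0},{"dx":0,"dy":-6,"dz":0,"wx":0,"wy":0,"wz":0},{"dx":0,"dy":-6,"dz":0,"wx":0,"wy":0,"wz":0},{"dx":0,"dy":-6,"dz":0,"wx":0,"wy":0,"wz":0},{"dx":0,"dy":0,"dz":0,"wx":0,"wy":0,"wz":0}]'; python3 -c "
from h import *
st()"
```

```text
t: 1.6
tcp_pos: [0.3904, -0.1952, 0.3042]
tool_rot: [1.0, -0.027, 0.0, 0.0]
force: [-0.3, 0.0, 0.5]
finger_gap: 0.504
gripper_force: 0.0
t: 2.35
tcp_pos: [0.4057, 0.1065, 0.3042]
tool_rot: [1.0, -0.022, 0.0, -0.0]
force: [0.1, -0.6, -0.0]
finger_gap: 0.501
gripper_force: 0.0
t 2.35 xs,ys,z 399.5 127.6 304.2 yaw -2.55 F [ 0.1 -0.6 -0. ] 0.5011193572163913 0.0726
```

```bash
python3 -m inch '[{"dx":-0.5,"dy":2.2,"dz":3,"wx":0,"wy":0,"wz":0.4},{"dx":0,"dy":0,"dz":5,"wx":0,"wy":0,"wz":0},{"dx":0,"dy":0,"dz":5,"wx":0,"wy":0,"wz":0},{"dx":0,"dy":0,"dz":5,"wx":0,"wy":0,"wz":0},{"dx":0,"dy":0,"dz":3,"wx":0,"wy":0,"wz":0},{"dx":0,"dy":0,"dz":0,"wx":0,"wy":0,"wz":0}]'; python3 -c "
from h import *
st()
im=eyes.snapshot('side');cv2.imwrite('pics/s1.png',cv2.resize(im[110:260,150:350][:,:,::-1],None,fx=4,fy=4,interpolation=cv2.INTER_CUBIC))"
```

```text
t: 3.1
tcp_pos: [0.3997, 0.0799, 0.0923]
tool_rot: [1.0, -0.031, -0.002, -0.0]
force: [0.1, 0.4, -0.5]
finger_gap: 0.495
gripper_force: 0.0
t 3.1 xs,ys,z 394.9 100.7 92.3 yaw -3.53 F [ 0.1  0.4 -0.5] 0.4954481910104745 0.0726
```

View pics/s1.png

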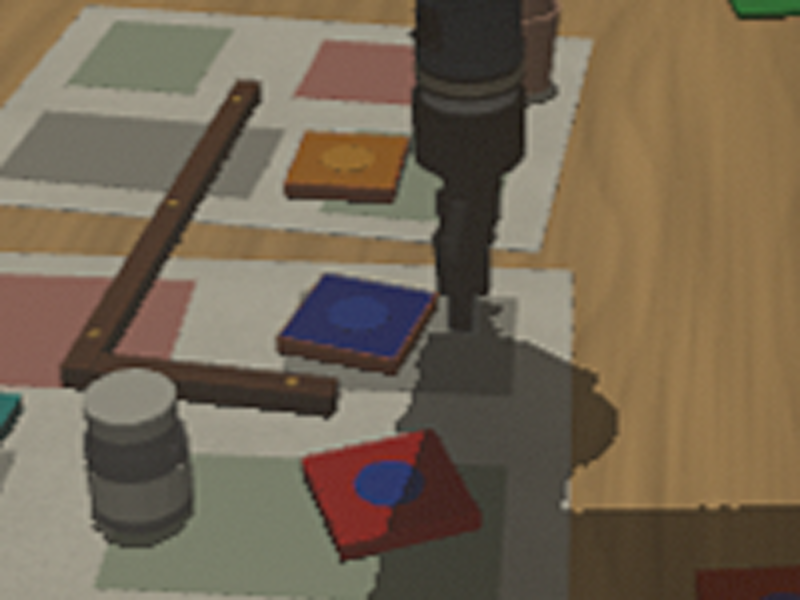

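The side crop shows the near fingertip at crop (462,328), about pixel (265.5,192), just robot-side of the blue tile and above the table. Next I'll find its height.

```bash
python3 -c "
from h import *
for z in(.01,.015,.02,.025,.03):print(z,ray('side',(265.5,192),z)*1000)"
```

```text
0.01 [[402.8927168   83.43099649]]
0.015 [[402.0393078   90.60690206]]
0.02 [[401.1858988   97.78280763]]
0.025 [[400.3324898 104.9587132]]
0.03 [[399.4790808  112.13461878]]
```

```bash
python3 -m inch '[{"dx":0,"dy":-0.4,"dz":0.8,"wx":0,"wy":0,"wz":-0.5},{"dx":0,"dy":0,"dz":0.7,"wx":0,"wy":0,"wz":0},{"dx":0,"dy":0,"dz":0,"wx":0,"wy":0,"wz":0}]';  python3 -m inch '[{"dx":0,"dy":0,"dz":0.1,"wx":0,"wy":0,"wz":0},{"dx":0,"dy":0,"dz":0.1,"wx":0,"wy":0,"wz":0},{"dx":0,"dy":0,"dz":0,"wx":0,"wy":0,"wz":0}]'; python3 -c "
from h import *
st()
im=eyes.snapshot('side');cv2.imwrite('pics/s2.png',cv2.resize(im[150:225,200:300][:,:,::-1],None,fx=6,fy=6,interpolation=cv2.INTER_CUBIC))"
```

```text
t: 3.52
tcp_pos: [0.4006, 0.0851, 0.0791]
tool_rot: [1.0, -0.025, 0.0, 0.0]
force: [-0.7, 1.1, -0.3]
finger_gap: 0.497
gripper_force: 0.0
t: 3.9
tcp_pos: [0.4004, 0.085, 0.0769]
tool_rot: [1.0, -0.026, 0.0, -0.0]
force: [0.1, -0.6, 0.1]
finger_gap: 0.502
gripper_force: 0.0
t 3.9 xs,ys,z 395.4 105.8 76.9 yaw -2.93 F [ 0.1 -0.6  0.1] 0.5017507000778019 0.0726
```

View pics/s2.png

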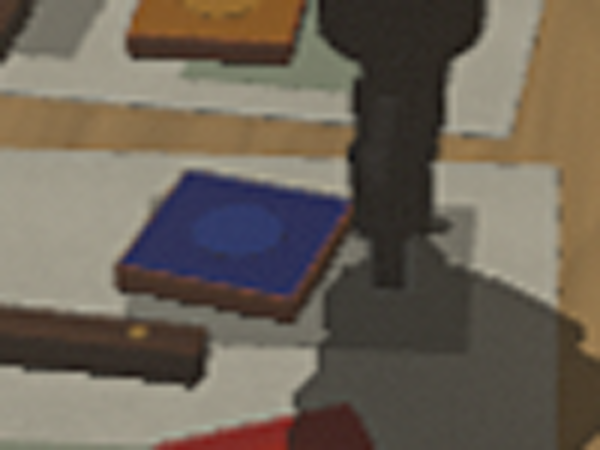

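The tip is at about pixel (265,198), roughly 11 mm up. I'll go down 5 mm more, then start pushing.

```bash
python3 -m inch '[{"dx":0,"dy":0,"dz":0.2,"wx":0,"wy":0,"wz":0},{"dx":0,"dy":0,"dz":0.2,"wx":0,"wy":0,"wz":0},{"dx":0,"dy":0,"dz":0,"wx":0,"wy":0,"wz":0},{"dx":1,"dy":0,"dz":0,"wx":0,"wy":0,"wz":0},{"dx":1,"dy":0,"dz":0,"wx":0,"wy":0,"wz":0},{"dx":1,"dy":0,"dz":0,"wx":0,"wy":0,"wz":0},{"dx":1,"dy":0,"dz":0,"wx":0,"wy":0,"wz":0},{"dx":1,"dy":0,"dz":0,"wx":0,"wy":0,"wz":0},{"dx":0,"dy":0,"dz":0,"wx":0,"wy":0,"wz":0}]'; python3 -c "
from h import *
st();print(tile())"
```

```text
t: 5.08
tcp_pos: [0.4521, 0.0823, 0.073]
tool_rot: [1.0, -0.026, 0.002, 0.0]
force: [-0.2, 0.6, -0.4]
finger_gap: 0.504
gripper_force: 0.0
t 5.08 xs,ys,z 447.2 105.8 73.0 yaw -2.94 F [-0.2  0.6 -0.4] 0.5040329267409708 0.0726Traceback (most recent call last):
  File "<string>", line 3, in <module>
    st();print(tile())
               ~~~~^^
  File "h.py", line 25, in tile
    out[n]=rect(n,blob(m,near),.014)
                  ~~~~^^^^^^^^
  File "h.py", line 11, in blob
    return min(cs,key=lambda c:np.hypot(*(c[:,0].mean(0)-near)))
ValueError: min() iterable argument is empty
```

```bash
cat >> h.py <<'E'
def tile():
    h=hsv(eyes.snapshot("side"));m=(h[...,0]>105)&(h[...,0]<135)&(h[...,1]>90)&(h[...,2]>25)
    r=rect("side",blob(m,(220,180)),.014);p=r[:2];print("tile xs,ys",(p@X).round(1),(p@Y).round(1),r[2:])
E
python3 -c "
from h import *
tile()"; python3 -m inch '[{"dx":1,"dy":0,"dz":0,"wx":0,"wy":0,"wz":0},{"dx":1,"dy":0,"dz":0,"wx":0,"wy":0,"wz":0},{"dx":1,"dy":0,"dz":0,"wx":0,"wy":0,"wz":0},{"dx":0,"dy":0,"dz":0,"wx":0,"wy":0,"wz":0}]'; python3 -c "
from h import *
st();tile()"
```

```text
tile xs,ys 511.2 111.8 [81.1 70.8 86.9]
t: 5.68
tcp_pos: [0.4822, 0.0807, 0.073]
tool_rot: [1.0, -0.026, 0.002, 0.0]
force: [-0.7, 0.0, 0.8]
finger_gap: 0.499
gripper_force: 0.0
t 5.67 xs,ys,z 477.3 105.8 73.0 yaw -2.94 F [-0.7  0.   0.8] 0.4992365685340766 0.0726
tile xs,ys 540.6 111.6 [81.1 71.6 87.5]
```

```bash
python3 -m inch '[{"dx":1,"dy":0,"dz":0,"wx":0,"wy":0,"wz":0},{"dx":1,"dy":0,"dz":0,"wx":0,"wy":0,"wz":0},{"dx":1,"dy":0,"dz":0,"wx":0,"wy":0,"wz":0},{"dx":1,"dy":0,"dz":0,"wx":0,"wy":0,"wz":0},{"dx":0.5,"dy":0,"dz":0,"wx":0,"wy":0,"wz":0},{"dx":0.2,"dy":0,"dz":0,"wx":0,"wy":0,"wz":0},{"dx":0.2,"dy":0,"dz":0,"wx":0,"wy":0,"wz":0},{"dx":0,"dy":0,"dz":0,"wx":0,"wy":0,"wz":0}]'; python3 -m inch '[{"dx":0.2,"dy":0,"dz":0,"wx":0,"wy":0,"wz":0},{"dx":0.2,"dy":0,"dz":0,"wx":0,"wy":0,"wz":0}]';python3 -m inch '[{"dx":0.2,"dy":0,"dz":0,"wx":0,"wy":0,"wz":0},{"dx":0,"dy":0,"dz":0,"wx":0,"wy":0,"wz":0}]'; python3 -c "
from h import *
st();tile()"
```

```text
t: 6.72
tcp_pos: [0.5293, 0.0784, 0.0729]
tool_rot: [1.0, -0.026, 0.0, -0.0]
force: [-1.1, -0.2, 0.5]
finger_gap: 0.501
gripper_force: 0.6
t: 6.98
tcp_pos: [0.5333, 0.0782, 0.0729]
tool_rot: [1.0, -0.026, 0.0, -0.0]
force: [-1.0, 0.0, -0.2]
finger_gap: 0.5
gripper_force: 0.7
t: 7.22
tcp_pos: [0.5359, 0.078, 0.0729]
tool_rot: [1.0, -0.026, 0.001, 0.0]
force: [0.6, 0.4, 0.4]
finger_gap: 0.5
gripper_force: 0.2
t 7.22 xs,ys,z 531.1 105.9 72.9 yaw -2.94 F [0.6 0.4 0.4] 0.5001844813314146 0.0726
tile xs,ys 594.7 111.5 [81.6 70.3 87.2]
```

```bash
for i in 1; do python3 -m inch '[{"dx":0.1,"dy":0,"dz":0,"wx":0,"wy":0,"wz":0},{"dx":0.1,"dy":0,"dz":0,"wx":0,"wy":0,"wz":0}]'; done;python3 -m inch '[{"dx":0.1,"dy":0,"dz":0,"wx":0,"wy":0,"wz":0},{"dx":0,"dy":0,"dz":0,"wx":0,"wy":0,"wz":0}]' | grep -E "pos|force"; python3 -m inch '[{"dx":0.1,"dy":0,"dz":0,"wx":0,"wy":0,"wz":0},{"dx":0,"dy":0,"dz":0,"wx":0,"wy":0,"wz":0}]' | grep -E "pos|force"
```

```text
t: 7.52
tcp_pos: [0.5366, 0.078, 0.0729]
tool_rot: [1.0, -0.026, -0.001, -0.0]
force: [-2.2, -0.4, 1.2]
finger_gap: 0.498
gripper_force: 1.2
tcp_pos: [0.5384, 0.0779, 0.0729]
force: [-1.1, 0.3, 1.2]
gripper_force: 0.8
tcp_pos: [0.5394, 0.0779, 0.0729]
force: [-2.1, -0.5, 1.6]
gripper_force: 0.9
```

```bash
python3 -m inch '[{"dx":0.1,"dy":0,"dz":0,"wx":0,"wy":0,"wz":0},{"dx":0,"dy":0,"dz":0,"wx":0,"wy":0,"wz":0}]' | grep -E "pos|force"; python3 -m inch '[{"dx":0.1,"dy":0,"dz":0,"wx":0,"wy":0,"wz":0},{"dx":0,"dy":0,"dz":0,"wx":0,"wy":0,"wz":0}]' | grep -E "pos|force"; python3 -c "
from h import *
st();tile()
im=eyes.snapshot('side');cv2.imwrite('pics/s3.png',cv2.resize(im[120:220,140:270][:,:,::-1],None,fx=6,fy=6,interpolation=cv2.INTER_CUBIC))"
```

```text
tcp_pos: [0.5405, 0.0778, 0.0729]
force: [-2.3, 0.4, 1.8]
gripper_force: 0.8
tcp_pos: [0.5415, 0.0777, 0.0729]
force: [-2.3, -0.1, 0.7]
gripper_force: 0.8
t 8.53 xs,ys,z 536.6 105.9 72.9 yaw -2.93 F [-2.3 -0.1  0.7] 0.5013300914096279 0.0726
tile xs,ys 599.9 111.5 [81.  70.4 86.6]
```

View pics/s3.png

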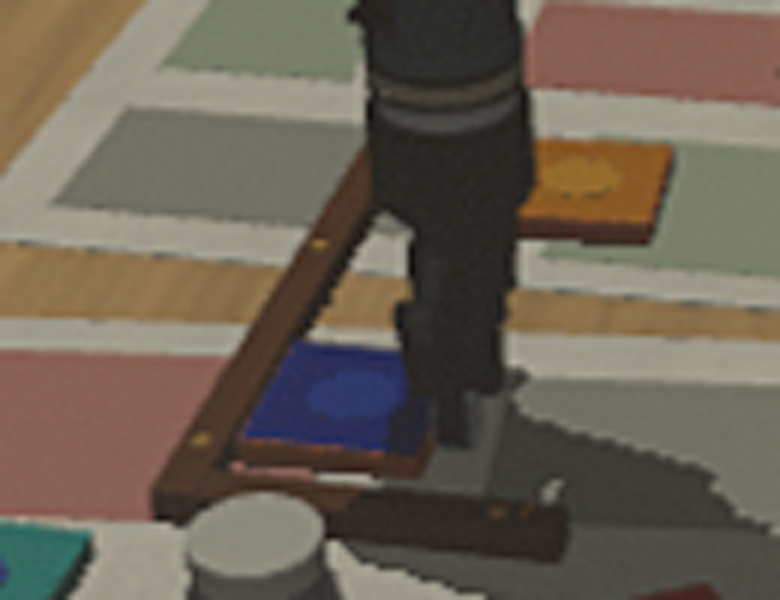

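The side crop shows the blue tile square to the long strip and nearly touching it, at crop (250,420). The force is still only sliding friction, so I'll keep nudging until it rises.

```bash
python3 -m inch '[{"dx":0.15,"dy":0,"dz":0,"wx":0,"wy":0,"wz":0},{"dx":0,"dy":0,"dz":0,"wx":0,"wy":0,"wz":0}]' | grep -E "pos|force"; python3 -m inch '[{"dx":0.15,"dy":0,"dz":0,"wx":0,"wy":0,"wz":0},{"dx":0,"dy":0,"dz":0,"wx":0,"wy":0,"wz":0}]' | grep -E "pos|force";
```

```text
tcp_pos: [0.5424, 0.0777, 0.0729]
force: [-1.5, -0.2, 1.7]
gripper_force: 1.4
tcp_pos: [0.5426, 0.0777, 0.0728]
force: [-6.2, -0.3, 3.7]
gripper_force: 2.6
```

```bash
python3 -m inch '[{"dx":0.15,"dy":0,"dz":0,"wx":0,"wy":0,"wz":0},{"dx":0,"dy":0,"dz":0,"wx":0,"wy":0,"wz":0}]' | grep -E "pos|force"; python3 -m inch '[{"dx":0.15,"dy":0,"dz":0,"wx":0,"wy":0,"wz":0},{"dx":0,"dy":0,"dz":0,"wx":0,"wy":0,"wz":0}]' | grep -E "pos|force"; python3 -c "
from h import *
st();tile()"
```

```text
tcp_pos: [0.5428, 0.0778, 0.0727]
force: [-6.6, 0.0, 4.8]
gripper_force: 3.6
tcp_pos: [0.543, 0.0778, 0.0726]
force: [-9.1, -1.1, 6.6]
gripper_force: 4.6
t 9.62 xs,ys,z 538.2 106.0 72.6 yaw -2.92 F [-9.1 -1.1  6.6] 0.5019337833353027 0.0726
tile xs,ys 602.0 111.7 [81.3 67.9 87.5]
```

```bash
python3 -m inch '[{"dx":-1,"dy":0,"dz":0,"wx":0,"wy":0,"wz":0},{"dx":-1.5,"dy":0,"dz":0,"wx":0,"wy":0,"wz":0},{"dx":-1.5,"dy":1,"dz":-2,"wx":0,"wy":0,"wz":0},{"dx":0,"dy":2,"dz":-3,"wx":0,"wy":0,"wz":0},{"dx":0,"dy":2,"dz":-3,"wx":0,"wy":0,"wz":0},{"dx":0,"dy":2.5,"dz":0,"wx":0,"wy":0,"wz":0},{"dx":0,"dy":0,"dz":0,"wx":0,"wy":0,"wz":0}]'; python3 -c "
from h import *
st();tile();print(sense()['q'])"
```

```text
t: 10.55
tcp_pos: [0.5051, 0.003, 0.1537]
tool_rot: [1.0, -0.027, 0.002, 0.0]
force: [0.1, -0.4, 0.3]
finger_gap: 0.499
gripper_force: 0.0
t 10.55 xs,ys,z 504.2 29.4 153.7 yaw -3.09 F [ 0.1 -0.4  0.3] 0.498963626749808 0.0726
tile xs,ys 594.7 111.6 [80.9 82.  86.7]
[-2.14224670e-01  6.12334851e-01  1.86025068e+00  3.97362563e-04
  6.66051433e-01  1.40936769e+00]
```

```bash
python3 -m inch '[{"dx":0,"dy":0,"dz":0,"wx":0,"wy":0,"wz":-10},{"dx":0,"dy":0,"dz":0,"wx":0,"wy":0,"wz":-10},{"dx":0,"dy":0,"dz":0,"wx":0,"wy":0,"wz":-10},{"dx":0,"dy":0,"dz":0,"wx":0,"wy":0,"wz":-10},{"dx":0,"dy":0,"dz":0,"wx":0,"wy":0,"wz":-10},{"dx":0,"dy":0,"dz":0,"wx":0,"wy":0,"wz":-10},{"dx":0,"dy":0,"dz":0,"wx":0,"wy":0,"wz":-10},{"dx":0,"dy":0,"dz":0,"wx":0,"wy":0,"wz":-10},{"dx":0,"dy":0,"dz":0,"wx":0,"wy":0,"wz":-10},{"dx":0,"dy":0,"dz":0,"wx":0,"wy":0,"wz":0}]'; python3 -m inch '[{"dx":0,"dy":4,"dz":0,"wx":0,"wy":0,"wz":0},{"dx":0,"dy":4.1,"dz":0,"wx":0,"wy":0,"wz":0},{"dx":0,"dy":0,"dz":3,"wx":0,"wy":0,"wz":0},{"dx":0,"dy":0,"dz":3,"wx":0,"wy":0,"wz":0},{"dx":0,"dy":0,"dz":0,"wx":0,"wy":0,"wz":0}]'; python3 -c "
from h import *
st();tile()
im=eyes.snapshot('side');cv2.imwrite('pics/s4.png',cv2.resize(im[120:220,140:270][:,:,::-1],None,fx=6,fy=6,interpolation=cv2.INTER_CUBIC))"
```

```text
t: 11.85
tcp_pos: [0.5036, 0.0054, 0.1525]
tool_rot: [0.725, 0.688, 0.0, -0.0]
force: [0.6, -0.1, -0.6]
finger_gap: 0.5
gripper_force: 0.0
t: 12.48
tcp_pos: [0.5827, 0.0013, 0.0906]
tool_rot: [0.726, 0.688, -0.002, -0.002]
force: [-0.3, -0.0, 0.5]
finger_gap: 0.499
gripper_force: 0.0
t 12.47 xs,ys,z 581.9 31.7 90.6 yaw 86.96 F [-0.3 -0.   0.5] 0.4987808473483826 0.0726
tile xs,ys 168.3 361.5 [39.5 41.2 36.6]
```

View pics/s4.png

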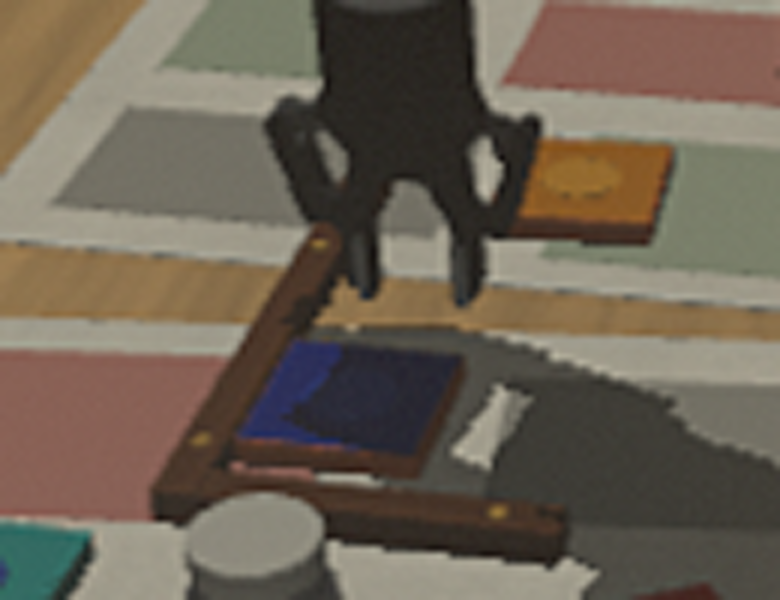

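The side crop shows the hand turned 90°, with both fingers (370,300) and (465,300) behind the tile's far edge and clear of the strip. The tile still rests on the long strip, with a gap to the short one. Now I'll lower and push.

```bash
python3 -m inch '[{"dx":0,"dy":0,"dz":1,"wx":0,"wy":0,"wz":0},{"dx":0,"dy":0,"dz":0.5,"wx":0,"wy":0,"wz":0},{"dx":0,"dy":0,"dz":0.2,"wx":0,"wy":0,"wz":0},{"dx":0,"dy":0,"dz":0,"wx":0,"wy":0,"wz":0}]'; python3 -m inch '[{"dx":1,"dy":0,"dz":0,"wx":0,"wy":0,"wz":0},{"dx":0.8,"dy":0,"dz":0,"wx":0,"wy":0,"wz":0},{"dx":0.6,"dy":0,"dz":0,"wx":0,"wy":0,"wz":0},{"dx":0.6,"dy":0,"dz":0,"wx":0,"wy":0,"wz":0},{"dx":0.6,"dy":0,"dz":0,"wx":0,"wy":0,"wz":0},{"dx":0.5,"dy":0,"dz":0,"wx":0,"wy":0,"wz":0},{"dx":0,"dy":0,"dz":0,"wx":0,"wy":0,"wz":0}]'; python3 -c "
from h import *
st()"
```

```text
t: 13.08
tcp_pos: [0.5843, 0.0004, 0.076]
tool_rot: [0.725, 0.689, 0.0, 0.0]
force: [-0.6, -0.2, -0.3]
finger_gap: 0.499
gripper_force: 0.0
t: 13.95
tcp_pos: [0.5865, 0.0419, 0.0759]
tool_rot: [0.725, 0.689, 0.0, -0.0]
force: [0.1, -0.4, 0.3]
finger_gap: 0.499
gripper_force: 0.0
t 13.95 xs,ys,z 583.4 72.6 75.9 yaw 87.08 F [ 0.1 -0.4  0.3] 0.4985563678471781 0.0726
```

```bash
python3 -m inch '[{"dx":-0.4,"dy":0,"dz":0,"wx":0,"wy":0,"wz":0},{"dx":0,"dy":0,"dz":0.3,"wx":0,"wy":0,"wz":0},{"dx":0.4,"dy":0,"dz":0,"wx":0,"wy":0,"wz":0},{"dx":0.4,"dy":0,"dz":0,"wx":0,"wy":0,"wz":0},{"dx":0.4,"dy":0,"dz":0,"wx":0,"wy":0,"wz":0},{"dx":0,"dy":0,"dz":0,"wx":0,"wy":0,"wz":0}]'|grep -E "pos|force"; python3 -c "
from h import *
st()
im=eyes.snapshot('side');cv2.imwrite('pics/s5.png',cv2.resize(im[120:220,140:270][:,:,::-1],None,fx=6,fy=6,interpolation=cv2.INTER_CUBIC))"
```

```text
tcp_pos: [0.5868, 0.0499, 0.073]
force: [0.6, 0.3, 0.7]
gripper_force: 0.0
t 14.7 xs,ys,z 583.4 80.6 73.0 yaw 87.1 F [0.6 0.3 0.7] 0.5045083660346508 0.0726
```

View pics/s5.png

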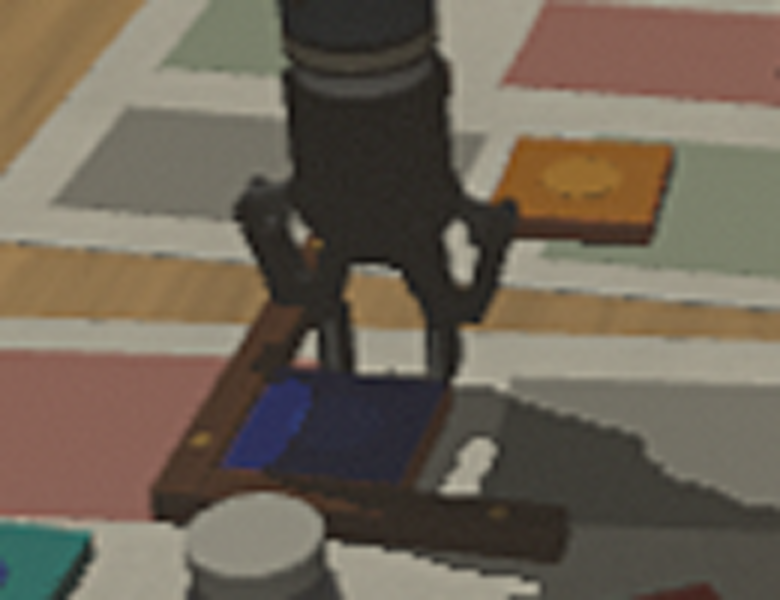

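The side crop shows both fingers on the tile's far edge and the tile sliding along the long strip, with its near edge at crop (300,475) about to reach the short strip. I'll continue in small steps.

```bash
python3 -m inch '[{"dx":0.2,"dy":0,"dz":0,"wx":0,"wy":0,"wz":0},{"dx":0.2,"dy":0,"dz":0,"wx":0,"wy":0,"wz":0}]'|grep -E "pos|force"; python3 -m inch '[{"dx":0.15,"dy":0,"dz":0,"wx":0,"wy":0,"wz":0},{"dx":0.15,"dy":0,"dz":0,"wx":0,"wy":0,"wz":0}]'|grep -E "pos|force"; python3 -m inch '[{"dx":0.15,"dy":0,"dz":0,"wx":0,"wy":0,"wz":0},{"dx":0,"dy":0,"dz":0,"wx":0,"wy":0,"wz":0}]'|grep -E "pos|force"
```

```text
tcp_pos: [0.5871, 0.0533, 0.073]
force: [0.6, -1.7, -0.1]
gripper_force: 0.8
tcp_pos: [0.5872, 0.0553, 0.073]
force: [-1.1, -10.4, 1.9]
gripper_force: 5.0
tcp_pos: [0.5872, 0.0554, 0.073]
force: [-1.8, -12.0, 0.6]
gripper_force: 5.7
```

```bash
python3 -m inch '[{"dx":0.15,"dy":0,"dz":0,"wx":0,"wy":0,"wz":0},{"dx":0,"dy":0,"dz":0,"wx":0,"wy":0,"wz":0}]'|grep -E "pos|force"; python3 -m inch '[{"dx":-1,"dy":0,"dz":0,"wx":0,"wy":0,"wz":0},{"dx":-2,"dy":0,"dz":0,"wx":0,"wy":0,"wz":0},{"dx":-1,"dy":0,"dz":-3,"wx":0,"wy":0,"wz":0},{"dx":-1,"dy":0,"dz":-5,"wx":0,"wy":0,"wz":0},{"dx":-3,"dy":0,"dz":-5,"wx":0,"wy":0,"wz":0},{"dx":-5,"dy":0,"dz":-3,"wx":0,"wy":0,"wz":0},{"dx":-6,"dy":0,"dz":0,"wx":0,"wy":0,"wz":0},{"dx":-6,"dy":0,"dz":0,"wx":0,"wy":0,"wz":0},{"dx":-6,"dy":0,"dz":0,"wx":0,"wy":0,"wz":0},{"dx":0,"dy":0,"dz":0,"wx":0,"wy":0,"wz":0}]'|grep -E "pos|force"; python3 -c "
from h import *
st();tile()
a=eyes.snapshot('side')[125:225,150:260];b=eyes.snapshot('top')[100:200,200:310]
cv2.imwrite('pics/f.png',cv2.resize(np.vstack([a[15:],b[:70]])[:,:,::-1],None,fx=3.8,fy=3.8,interpolation=cv2.INTER_CUBIC))"
```

```text
tcp_pos: [0.5873, 0.0556, 0.073]
force: [-2.4, -15.8, 2.3]
gripper_force: 8.3
tcp_pos: [0.5711, -0.2557, 0.233]
force: [-0.0, 0.6, 0.1]
gripper_force: 0.0
t 17.0 xs,ys,z 583.7 -225.5 233.0 yaw 86.72 F [-0.   0.6  0.1] 0.502604403787174 0.0726
tile xs,ys 594.7 138.6 [80.2 82.  86.7]
```

View pics/f.png

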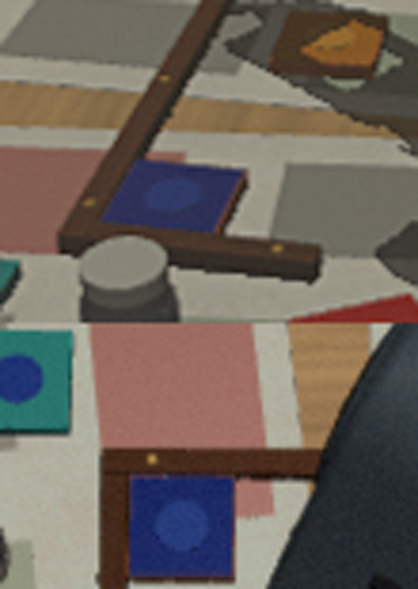

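The final view shows the blue tile square in the corner with no visible gap to either strip (top part, crop (180,525)). The honey tile and jar stand where they were, and the hand is high and clear.

```bash
python3 -c "
from station import workorder
print(workorder.sign_off())"
```

```text
the job is handed in; nothing more can be done
None
```

The blue tile was slid square into the corner and pressed flush against both strips, nothing else was pushed, the hand is clear, and the job was handed in at about 17 s of the 48 s allowed.

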